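# Roll the dowel pin onto the marking line

### The job

Using only a fingertip, push the top of the steel dowel pin sideways so that it rolls across the black mat, its blue stripe turning down and under, and stops lying along the red line, centred over it. Never grip the pin or lift it off the mat, leave the things standing round the mat alone, and finish with the hand clear.

Things in the scene. Friction and masses are not known exactly. Their poses are not given: they have to be found in the camera images.
- pin: Bright steel dowel pin, a cylinder of diameter 20 mm, length 90 mm, about 0.2 kg, lying on the mat 45 to 80 mm from the line, nearly parallel to it. Origin at its centre, 16 mm above the bench; y along its length; z, up at the start, towards a blue stripe, turns with it (half a turn: 31 mm). Rubber resists rolling: it stays where it is left. A fingertip rolling it from the top goes twice as far.
- mat: Black rubber-faced mat, 190 x 150 x 6 mm, fixed to the bench, turned by -0.35 to 0.9 rad. Origin at the centre of its underside on the bench; x along the 190 mm side, y along the 150 mm side, z up.
- line (a point): Middle of the red line painted across the mat (flat, 4 mm wide, 132 mm long), on the mat's top, 45 mm from the mat's centre along the mat's +x. The line runs along this frame's y; x points square across the line, away from the side where the pin starts; z up.
- dish: Steel magnet parts dish, round, 112 mm across, 29 mm high, beside the mat near the red line's end; a bystander. Origin at the centre of its underside.
- vblock: Grey ground steel V-block, 40 x 48 x 36 mm high, beside the mat; a bystander. Origin at the centre of its underside.
- sander: Black sanding block, 42 x 70 x 30 mm high, beside the mat opposite the V-block; a bystander. Origin at the centre of its underside.
- bush: Grey turned steel bush, 24 mm across and 30 mm high, standing beyond the red line off the mat; a bystander. Origin at the centre of its underside.
Not all that is in view belongs to the job. What is meant by the pin is not purple, and is the larger of those in its own colour.

How it is judged:
By the outcome, as a careful person would: the job done as asked, in the order asked, and still so for the second after the job is handed in, with the robot touching nothing.
It also fails if it takes over 42 s, if anything falls off the work surface, if the arm or the gripper's body presses on something with over 40 N, if the wrist force passes 120 N, or if a joint passes its speed limit or range.

### The arm

A 6-joint arm with a two-finger parallel gripper is mounted at the origin on the work surface; the furniture and walls round the work are solid. World frame = base frame: x ahead of the robot, y to its left, z up, the work surface at z = 0. Lengths are in m, angles in rad, forces in N, time in s.
With the tool pointing down it reaches from about 0.3 to 0.875 m from the base axis. Payload 6.4 kg.
Tool frame: the origin (TCP) lies between the finger pads; the fingertips stand 25 mm ahead of it and the grasp point (between the pads) lies 6 mm ahead of it; z points along the fingers, y is the line along which they close (so a half turn about z gives the same grasp; the last joint's range is limited). The gripper opens to 85 mm and grips with 20 to 120 N. Pads are 22 mm wide; open, the fingers measure 114 mm over their backs; the gripper's body (76 mm by 85 mm) begins 54 mm behind the grasp point. The pads swing forward as they close: fully open they stand 13 mm farther back than shut.
Start: joints at [-1.428, 0.181, 1.607, -0, 1.354, -0.206], TCP at [0.197, -0.54, 0.256] pointing down, gripper open.
Joint ranges: [-2.99, 2.99], [-0.89, 2.07], [0.3, 2.58], [-1.14, 4.28], [0, 2.63], [-3.12, 3.12]. Speed limits (rad/s): [2.57, 2.57, 3.01, 3.14, 3.14, 3.14].

### API

Orientations are given as a unit quaternion [w, x, y, z].
In Python, from bench import ctrl gives the robot as it stands.
- The arm moves only by the tool servo_tool, never from a script. Its argument "series" is text: rows parted by semicolons, each of 7 numbers parted by spaces: the gripper command: -1 is fully open, 1 is shut, values between are in proportion, then the shift along the tool's x, y, z in m, then the turn, a rotation vector about the tool's x, y, z in degrees. A call has 1 to 12 rows; each row is the pose to reach, as a shift and turn from the pose commanded when the call began, along the tool's axes at that moment; what a row does not reach only later rows make up. A row lasts 1/12 s, in which the tool goes at most 41.7 mm and 7.16 degrees, less where a joint would pass 70% of its speed; a pose out of reach is approached as far as the arm can. A call with a gripper value outside its range is refused whole. The fingers move at their own pace and stop on an object; the grip force is fixed at half the most. Time passes only in rows, so rows that repeat a pose let the fingers close. It gives the time, the measured TCP pose, the force, the opening and the grip force at its end, in the units of the state.
- ctrl.get_obs(): the state, without advancing time (a new reading comes with each control period).
- ctrl.camera(name): name is "scene" or "top"; returns a dict with "img" (400x640x3 uint8, red, green, blue), "z_map" (400x640 float32, m along the optical axis (not along the pixel's ray), 0 where there is no reading), "fovy" (degrees; the focal length in pixels is half the picture's height over the tangent of half this angle, whatever the lens; pixels are square), "cx", "cy" (the principal point, pixels), "extrinsics" (4x4, takes a point from camera to world coordinates). Camera axes: x right, y down, z forward; pixel columns grow to the right and rows downward; lengths in m; the calibration is good to about 2 mm. A picture is of the moment at which its call begins.
- ctrl.hand_in(): hands the job in; it is judged then, once.
The state is a dict: "time_s": time; "q": joint angles; "dq": joint speeds; "joint_efforts": joint torques, N m; "eef_pos": TCP position; "eef_rot": TCP orientation; "wrist_force": force on the tool from outside, world axes, zero at the start; "torque": the same for the moment, N m; "opening": opening from 0.0 (shut) to 1.0 (fully open); "grasp_force": force on a finger pad.
Only numpy, scipy, OpenCV 4.12 (cv2) and the standard library are available. Lean on these libraries where they do the work, as an engineer would, in place of code of your own. Each camera call takes 0.05 s, during which the arm holds its last target. There are 200 camera calls.

## Working session

There is one attempt and no reset: what is moved stays moved. The work goes in short steps, Python scripts to look and compute and a tool call to move; the robot and the scene stay as the last step left them, time stands still between calls to the robot, and variables do not carry over. Pictures are saved under pics/ and viewed, at most 10 in all, crops included, and the job is handed in when it is done.

Besides the shell and the picture viewer there is one more tool, called after "Emit:" by a JSON object that holds its "fn" and its "kwargs", one argument or row to a line. servo_tool: Moves the arm, as the interface text tells. Its arguments: {"type":"object","properties":{"series":{"type":"string"}},"required":["series"]}

```bash
ls; mkdir -p pics; cat > h.py <<'E'
import numpy as np, cv2
from bench import ctrl
def cam(n):
    c=ctrl.camera(n); c['f']=200/np.tan(np.radians(c['fovy'])/2); return c
def ray(c,u,v,z):
    E=np.array(c['extrinsics']); d=E[:3,:3]@np.array([(u-c['cx'])/c['f'],(v-c['cy'])/c['f'],1]); o=E[:3,3]
    return o+d*(z-o[2])/d[2]
def proj(c,p):
    E=np.array(c['extrinsics']); q=E[:3,:3].T@(np.array(p)-E[:3,3]); return c['cx']+c['f']*q[0]/q[2], c['cy']+c['f']*q[1]/q[2]
E
python3 - <<'E'
from h import *
for n in('top','scene'):
    c=cam(n); cv2.imwrite(f'pics/{n}0.png',c['img'][:,:,::-1]); print(n,c['f'],c['cx'],c['cy'],np.round(c['extrinsics'],3).tolist())
print(ctrl.get_obs())
E
```

```text
pics
top 440.0518905796014 320.4709327230147 195.76041944897378 [[0.006, -0.989, 0.146, 0.395], [-1.0, -0.005, 0.005, 0.164], [-0.005, -0.146, -0.989, 0.892], [0.0, 0.0, 0.0, 1.0]]
scene 494.5258851781828 316.1008615273164 204.67923365826678 [[0.999, 0.006, -0.053, 0.562], [0.05, -0.457, 0.888, -0.728], [-0.019, -0.889, -0.457, 0.527], [0.0, 0.0, 0.0, 1.0]]
{'time_s': 0.1, 'q': array([-1.42829411e+00,  1.81465853e-01,  1.60788883e+00,  2.71174947e-05,
        1.35379822e+00, -2.06294822e-01]), 'dq': array([-2.46926638e-05, -1.62441492e-03, -7.91215171e-04,  2.89163532e-04,
       -1.22610499e-03, -7.96924914e-04]), 'joint_efforts': array([ 6.58381359e-04, -4.45873439e+01, -3.52239311e+01, -2.57215042e-04,
        4.09789194e-03,  2.46080234e-06]), 'eef_pos': array([ 0.19647831, -0.53991513,  0.25548398]), 'eef_rot': array([-7.79308448e-04,  9.84831292e-01,  1.73512875e-01,  3.81107157e-05]), 'wrist_force': array([-0.80392738,  0.44757216,  0.06627887]), 'torque': array([0.00115477, 0.02740144, 0.00901678]), 'grasp_force': 0.0, 'opening': 0.9995463692645787}
```

View pics/top0.png

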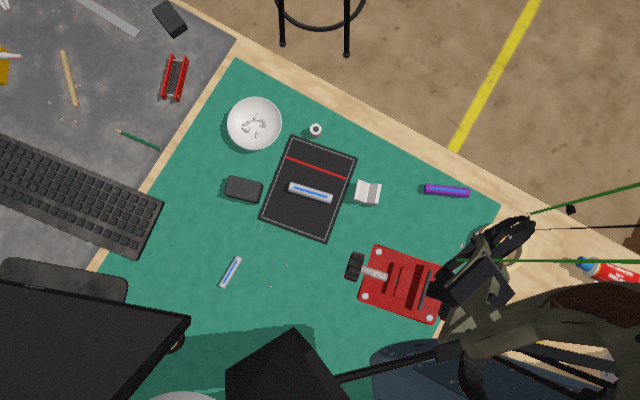

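View pics/scene0.png

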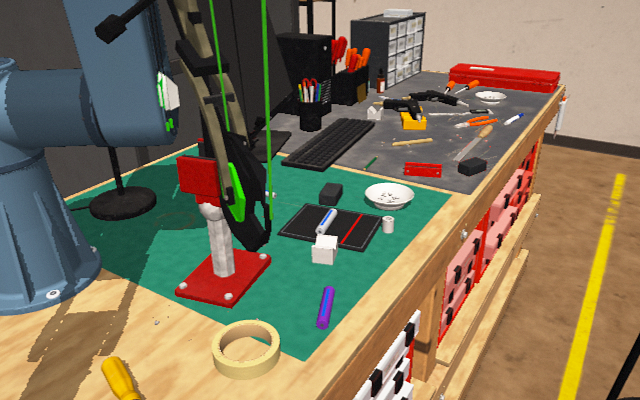

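Candidates for the pin in the top view: a steel pin with a blue stripe on the mat (310,192), a smaller steel one on the bench (230,271), and a purple one (447,190). I choose the one on the mat. The line is at (316,167), the dish at (254,124), the V-block at (368,192), the sander at (243,189) and the bush at (316,130). A red stand at (375,275) has to be avoided.

```bash
cat >> h.py <<'E'
def big(m):
    k,_=cv2.findContours(m.astype(np.uint8),cv2.RETR_EXTERNAL,cv2.CHAIN_APPROX_NONE); return max(k,key=cv2.contourArea)
def axis(P):  # centre & long direction of world xy points via minAreaRect
    (c,s,a)=cv2.minAreaRect((P*1000).astype(np.float32)); b=cv2.boxPoints((c,s,a)); e=[b[1]-b[0],b[2]-b[1]]
    e=max(e,key=np.linalg.norm); return np.array(c),np.array(s),e/np.linalg.norm(e)
def world(c,k,z): return np.array([ray(c,u,v,z)[:2] for u,v in k.reshape(-1,2)])
def measure(c,tag=None):
    im=c['img'].astype(int); R,G,B=im[...,0],im[...,1],im[...,2]; H,W=R.shape
    hull=np.zeros((H,W),np.uint8)
    roi=np.zeros((H,W),bool); 
    q=np.array([proj(c,(x,y,.006)) for x,y in ROI],np.int32); m=np.zeros((H,W),np.uint8); cv2.fillPoly(m,[q],1); roi=m>0
    red=roi&(R>110)&(R>2*G)&(R>2*B); steel=roi&(((R>120)&(G>120)&(B>120))|((B>1.4*R)&(B>90)&(B>1.2*G))); blue=roi&(B>1.6*R)&(B>90)&(B>1.2*G)
    out={}
    for n,mm,z in(('line',red,.006),('pin',steel,.016),('blue',blue,.026)):
        if mm.sum()<8: continue
        k=np.argwhere(mm if n=='blue' else mm)[:,::-1]
        if n!='blue':
            kk=big(mm); t=np.zeros((H,W),np.uint8); cv2.drawContours(t,[kk],-1,1,-1); k=np.argwhere(t)[:,::-1]
        P=world(c,k,z); mean=P.mean(0)*1000; w,V=np.linalg.eigh(np.cov(P.T)); d=V[:,1]*np.sign(V[0,1] or 1)
        out[n]=(mean,d); pr=(P*1000-mean)@d
        print(n,len(k),'mean',mean.round(1),'dir',np.degrees(np.arctan2(d[1],d[0])).round(2),'ext',np.ptp(pr).round(1),'std wid',(np.sqrt(w[0])*1000).round(2))
    return out
E
python3 - <<'E'
from h import *
import h
c=cam('top')
q=[(292,137),(355,158),(327,241),(261,217)]
q=[tuple(ray(c,*p,.006)[:2]) for p in q]; print(np.round(q,4).tolist())
h.ROI=q
measure(c)
s=cam('scene'); measure(s)
for n,p,z in(('dish',(254,124),.0),('vb',(368,192),.036),('sander',(243,189),.03),('bush',(316,130),.03),('standbase',(398,285),0),('standknob',(354,266),.1)):print(n,ray(c,*p,z).round(3))
# depth of stand
E=np.array(c['extrinsics'])
def pt(u,v):
    z=c['z_map'][v,u];return (E@[(u-c['cx'])/c['f']*z,(v-c['cy'])/c['f']*z,z,1])[:3].round(3)
for p in((354,266),(375,272),(400,290),(425,290),(480,285),(200,330),(270,370),(310,192),(368,192)):print(p,pt(*p))
a=c['img'][110:270,210:410,::-1]; cv2.imwrite('pics/crop.png',cv2.resize(a,None,fx=4,fy=3.7,interpolation=cv2.INTER_NEAREST)[:600])
E
```

```text
[[0.6481, 0.2291], [0.6041, 0.0986], [0.4335, 0.1557], [0.4811, 0.2893]]
line 180 mean [583.6 179.9] dir 69.94 ext 130.5 std wid 1.7
pin 396 mean [531.1 189.4] dir 72.83 ext 90.1 std wid 5.2
blue 76 mean [530.4 190.1] dir 73.24 ext 68.9 std wid 1.27
line 94 mean [580.7 175.5] dir 69.96 ext 132.0 std wid 1.78
pin 395 mean [529.3 163.3] dir 86.83 ext 147.6 std wid 11.01
blue 40 mean [528.3 189.1] dir 73.3 ext 66.2 std wid 1.57
dish [0.678 0.31  0.   ]
vb [0.529 0.076 0.036]
sander [0.534 0.323 0.03 ]
bush [0.656 0.179 0.03 ]
standbase [0.347 0.014 0.   ]
standknob [0.385 0.108 0.1  ]
(354, 266) [0.387 0.119 0.244]
(375, 272) [0.378 0.087 0.23 ]
(400, 290) [0.351 0.045 0.2  ]
(425, 290) [0.354 0.018 0.252]
(480, 285) [ 0.369 -0.007  0.403]
(200, 330) [0.259 0.404 0.001]
(270, 370) [0.366 0.178 0.769]
(310, 192) [0.529 0.19  0.027]
(368, 192) [0.531 0.074 0.023]
```

View pics/crop.png

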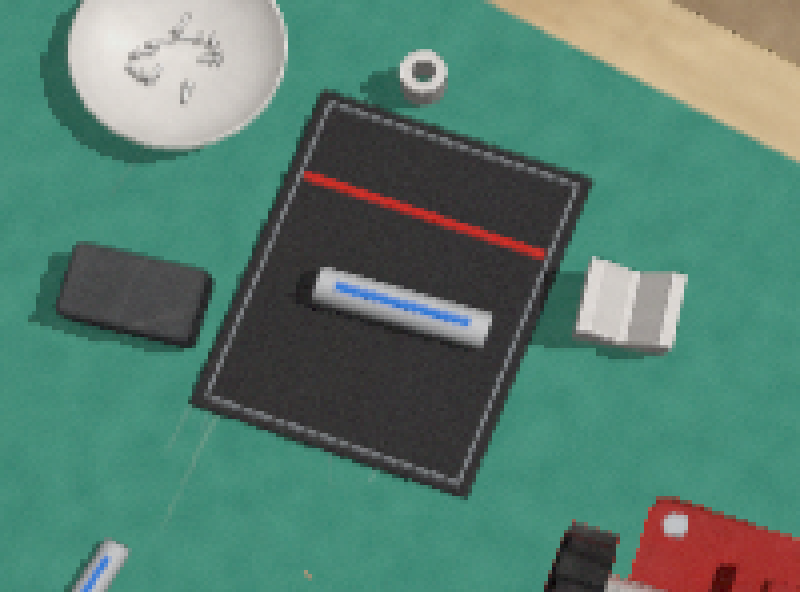

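The close crop shows the steel pin with its stripe up, and the line about 53 mm away. No purple, and longer than the loose pin. I shut the fingers and go round outside the red stand, turning the tool so its x points along the roll.

Emit:
{"fn": "servo_tool", "kwargs": {
  "series": "1 .1 -.035 -.04 0 0 0;1 .2 -.07 -.04 0 0 0;1 .3 -.106 -.04 0 0 0;1 .431 -.152 -.03 0 0 0;1 .431 -.152 -.03 0 0 20;1 .431 -.152 -.03 0 0 20;1 .431 -.152 -.03 0 0 30;1 .431 -.152 -.03 0 0 40;1 .431 -.152 -.03 0 0 40;1 .431 -.152 -.03 0 0 40;1 .431 -.152 -.03 0 0 40;1 .431 -.152 -.03 0 0 40"
}}

```text
time_s: 1.2
eef_pos: [0.552, -0.2472, 0.2862]
eef_rot: [-0.001, 0.985, -0.173, 0.0]
wrist_force: [-0.5, -0.7, -0.7]
opening: 0.002
grasp_force: 0.0
```

Emit:
{"fn": "servo_tool", "kwargs": {
  "series": "1 -.179 -.403 0 0 0 0;1 -.179 -.403 0 0 0 0;1 -.179 -.403 0 0 0 0;1 -.179 -.403 0 0 0 0;1 -.179 -.403 0 0 0 0;1 -.179 -.403 0 0 0 0;1 -.179 -.403 0 0 0 0;1 -.179 -.403 0 0 0 0;1 -.179 -.403 0 0 0 0;1 -.179 -.403 0 0 0 0;1 -.179 -.403 0 0 0 0;1 -.179 -.403 .05 0 0 0"
}}

```text
time_s: 2.2
eef_pos: [0.5233, 0.1953, 0.2526]
eef_rot: [-0.003, 0.985, -0.171, 0.007]
wrist_force: [2.2, 0.8, 0.5]
opening: 0.003
grasp_force: 0.0
```

```bash
python3 - <<'E'
from h import *
o=ctrl.get_obs(); print(o['eef_pos'],o['eef_rot'])
s=cam('scene'); cv2.imwrite('pics/s1.png',s['img'][:,:,::-1])
E
```

```text
[0.52328857 0.19527362 0.25257474] [-0.00333975  0.98519907 -0.17122725  0.00727116]
```

View pics/s1.png

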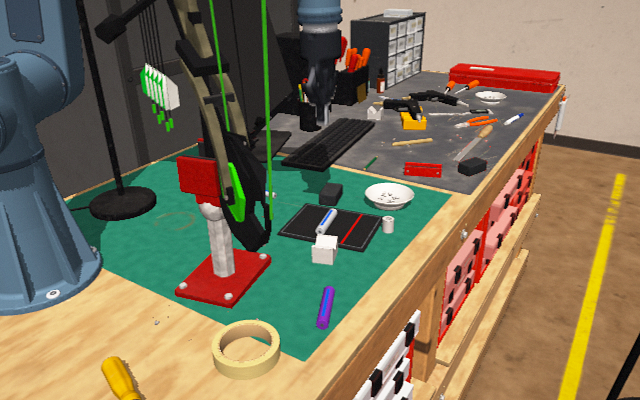

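The picture shows the hand above the mat at (318,115), with everything undisturbed and the pin at (326,222). I descend above the pin.

Emit:
{"fn": "servo_tool", "kwargs": {
  "series": "1 0 0 .04 0 0 0;1 0 0 .08 0 0 0;1 0 0 .12 0 0 0;1 0 0 .15 0 0 0;1 0 0 .165 0 0 0;1 0 0 .172 0 0 0;1 0 0 .172 0 0 0;1 0 0 .172 0 0 0"
}}

```text
time_s: 2.92
eef_pos: [0.52, 0.1895, 0.0735]
eef_rot: [-0.0, 0.985, -0.174, 0.0]
wrist_force: [-0.0, -0.1, 0.6]
opening: -0.004
grasp_force: 0.0
```

```bash
python3 - <<'E'
from h import *
o=ctrl.get_obs(); print(o['eef_pos'],o['wrist_force'])
s=cam('scene'); t=cam('top')
a=cv2.resize(s['img'][160:260,260:410,::-1],None,fx=4,fy=4); b=cv2.resize(t['img'][120:250,250:380,::-1],None,fx=3,fy=3)
k=np.zeros((400,990,3),np.uint8);k[:,:600]=a;k[:390,600:]=b;cv2.imwrite('pics/s2.png',cv2.resize(k,None,fx=.8,fy=.8))
E
```

```text
[0.52004128 0.18954058 0.07345607] [-0.03696121 -0.14597131  0.61668617]
```

View pics/s2.png

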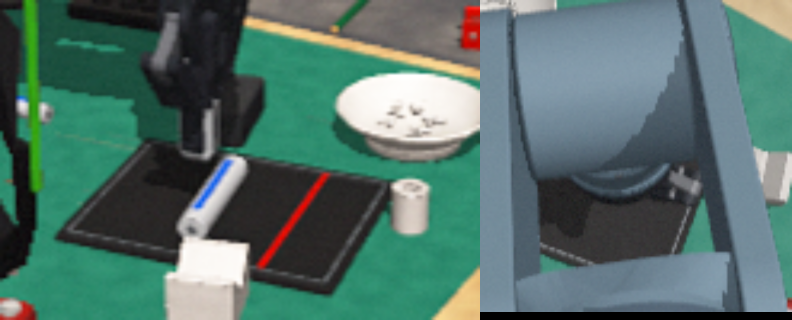

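Emit:
{"fn": "servo_tool", "kwargs": {
  "series": "1 0 .006 .01 0 0 0;1 0 .008 .018 0 0 0;1 0 .008 .021 0 0 0;1 0 .008 .022 0 0 0;1 0 .008 .023 0 0 0;1 0 .008 .023 0 0 0"
}}

```text
time_s: 3.52
eef_pos: [0.5169, 0.1814, 0.0503]
eef_rot: [0.001, 0.985, -0.174, 0.0]
wrist_force: [-2.8, -4.5, 8.7]
opening: -0.001
grasp_force: 4.0
```

```bash
cat >> h.py <<'E'
L=np.array([.582,.178]); X=np.array([.94,-.342]); Y=np.array([.342,.94])
ROI=[L+a*X+b*Y for a,b in((-.125,-.066),(.035,-.066),(.035,.07),(-.125,.07))]
def look():
    s=cam('scene'); o=measure(s); e=ctrl.get_obs()
    l=np.array([580.7,175.5]); l=o['line'][0] if 0 else np.array([580.5,177.5])
    for k in('pin','blue'):
        if k in o: d=o[k][0]-l; print(k,'across',(d@X).round(1),'along',(d@Y).round(1))
    p=e['eef_pos'][:2]*1000-l; print('tcp across',(p@X).round(1),'along',(p@Y).round(1),'z',e['eef_pos'][2].round(4),'F',e['wrist_force'].round(1),e['time_s'])
    return s,o
E
python3 - <<'E'
from h import *
s,o=look(); cv2.imwrite('pics/s3.png',cv2.resize(s['img'][160:260,260:410,::-1],None,fx=5,fy=5))
print(proj(s,(.518,.182,.026)))
E
```

```text
line 94 mean [580.7 175.5] dir 69.96 ext 132.0 std wid 1.78
pin 393 mean [528.9 171.5] dir 88.01 ext 152.7 std wid 10.86
blue 40 mean [529.6 188.5] dir 73.36 ext 65.6 std wid 1.6
pin across -46.4 along -23.3
blue across -51.7 along -7.0
tcp across -61.1 along -18.0 z 0.0503 F [-1.7 -4.2  7.1] 3.5667
(np.float64(321.177139471248), np.float64(218.43312533983467))
```

View pics/s3.png

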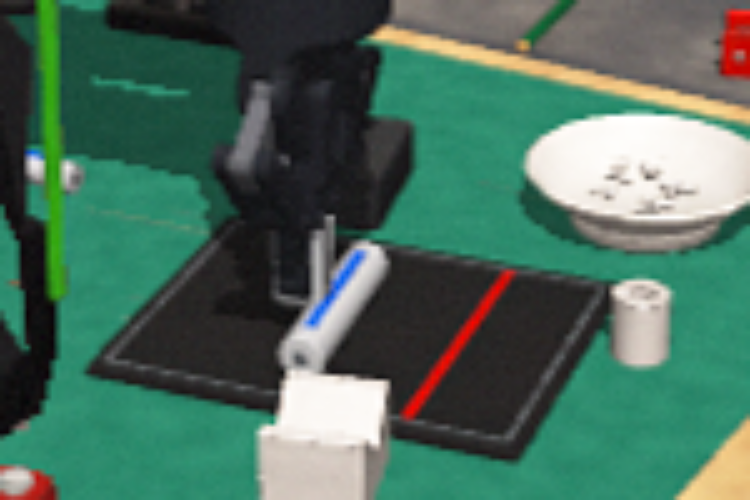

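The picture shows the fingertips resting on the pin's rear upper side (crop 310,295) with light contact. First stroke.

Emit:
{"fn": "servo_tool", "kwargs": {
  "series": "1 .003 0 .001 0 0 0;1 .006 0 .001 0 0 0;1 .009 0 .001 0 0 0;1 .012 0 .001 0 0 0;1 .015 0 .001 0 0 0;1 .018 0 .001 0 0 0;1 .018 0 .001 0 0 0"
}}

```text
time_s: 4.15
eef_pos: [0.5361, 0.1755, 0.0507]
eef_rot: [-0.0, 0.985, -0.174, 0.002]
wrist_force: [-0.1, -1.6, 12.2]
opening: 0.001
grasp_force: 6.2
```

```bash
sed -i 's/580.5,177.5/580.7,175.5/' h.py; python3 - <<'E'
from h import *
s,o=look(); cv2.imwrite('pics/s4.png',cv2.resize(s['img'][160:260,260:410,::-1],None,fx=5,fy=5))
E
```

```text
line 94 mean [580.7 175.5] dir 69.96 ext 132.0 std wid 1.78
pin 340 mean [536.2 162.2] dir 79.94 ext 138.1 std wid 9.56
blue 47 mean [547.6 173.1] dir 74.04 ext 71.0 std wid 1.77
pin across -37.3 along -27.7
blue across -30.3 along -13.5
tcp across -42.0 along -15.3 z 0.0507 F [ 0.1 -3.6 11.2] 4.2
```

View pics/s4.png

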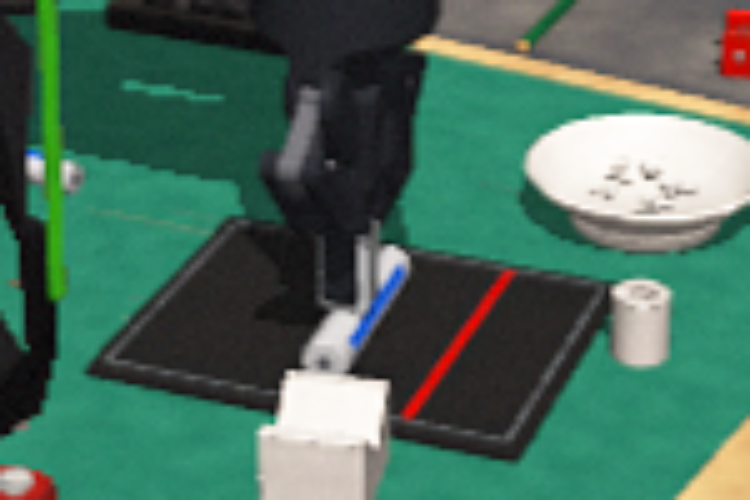

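The picture shows the pin rolled about 9 mm, its stripe turned to the front side (crop 380,305) and the finger now over its middle. I continue the stroke, lift and step back.

Emit:
{"fn": "servo_tool", "kwargs": {
  "series": "1 .003 0 0 0 0 0;1 .006 0 0 0 0 0;1 .009 0 0 0 0 0;1 .012 0 0 0 0 0;1 .014 0 0 0 0 0;1 .014 0 0 0 0 0;1 .014 0 -.006 0 0 0;1 .014 0 -.02 0 0 0;1 -.01 0 -.03 0 0 0;1 -.02 0 -.03 0 0 0;1 -.02 0 -.03 0 0 0"
}}

```text
time_s: 5.12
eef_pos: [0.5125, 0.1836, 0.0783]
eef_rot: [0.0, 0.985, -0.173, -0.001]
wrist_force: [0.1, -0.4, -1.3]
opening: 0.001
grasp_force: 0.0
```

```bash
sed -i "s/    red=roi/    if c['f']>450: roi[234:,:340]=False\n    red=roi/" h.py; python3 - <<'E'
from h import *
s,o=look(); cv2.imwrite('pics/s5.png',cv2.resize(s['img'][160:260,260:410,::-1],None,fx=5,fy=5))
E
```

```text
line 94 mean [580.7 175.5] dir 69.96 ext 132.0 std wid 1.78
pin 247 mean [545.7 186.6] dir 74.02 ext 110.1 std wid 6.35
blue 21 mean [554.6 162.1] dir 73.53 ext 65.8 std wid 0.77
pin across -36.7 along -1.5
blue across -19.9 along -21.5
tcp across -65.8 along -15.8 z 0.0781 F [ 0.3  0.  -0.7] 5.1667
```

View pics/s5.png

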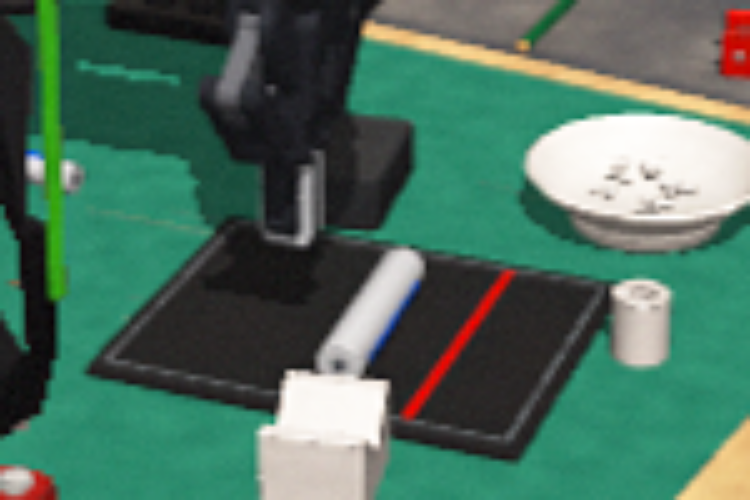

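The picture shows the pin rolled to about -36 mm, stripe going under at the front, angle about 4° off the line. Next stroke goes towards the pin's far end so that it also straightens it.

Emit:
{"fn": "servo_tool", "kwargs": {
  "series": "1 .01 -.015 0 0 0 0;1 .02 -.029 0 0 0 0;1 .02 -.029 .015 0 0 0;1 .02 -.029 .025 0 0 0;1 .02 -.029 .029 0 0 0;1 .02 -.029 .03 0 0 0;1 .023 -.029 .03 0 0 0;1 .026 -.029 .03 0 0 0;1 .029 -.029 .03 0 0 0;1 .032 -.029 .03 0 0 0;1 .035 -.029 .03 0 0 0;1 .038 -.029 .03 0 0 0"
}}

```text
time_s: 6.17
eef_pos: [0.5629, 0.1974, 0.0507]
eef_rot: [-0.001, 0.985, -0.174, 0.002]
wrist_force: [-0.8, 3.2, 14.4]
opening: 0.001
grasp_force: 7.3
```

Emit:
{"fn": "servo_tool", "kwargs": {
  "series": "1 .003 0 0 0 0 0;1 .006 0 0 0 0 0;1 .009 0 0 0 0 0;1 .012 0 0 0 0 0;1 .015 0 0 0 0 0;1 .017 0 0 0 0 0;1 .017 0 0 0 0 0;1 .017 0 -.006 0 0 0;1 .017 0 -.02 0 0 0;1 -.008 0 -.03 0 0 0;1 -.018 0 -.03 0 0 0;1 -.018 0 -.03 0 0 0"
}}

```text
time_s: 7.17
eef_pos: [0.541, 0.2037, 0.0784]
eef_rot: [0.0, 0.985, -0.173, -0.001]
wrist_force: [0.7, -0.5, 0.3]
opening: 0.0
grasp_force: 0.0
```

```bash
python3 - <<'E'
from h import *
s,o=look(); cv2.imwrite('pics/s6.png',cv2.resize(s['img'][160:260,260:410,::-1],None,fx=5,fy=5))
E
```

```text
line 94 mean [580.7 175.5] dir 69.96 ext 132.0 std wid 1.78
pin 223 mean [562.  183.2] dir 73.7 ext 105.4 std wid 5.82
pin across -20.2 along 0.8
tcp across -45.8 along 13.0 z 0.0783 F [ 0.1  0.  -0.5] 7.2167
```

View pics/s6.png

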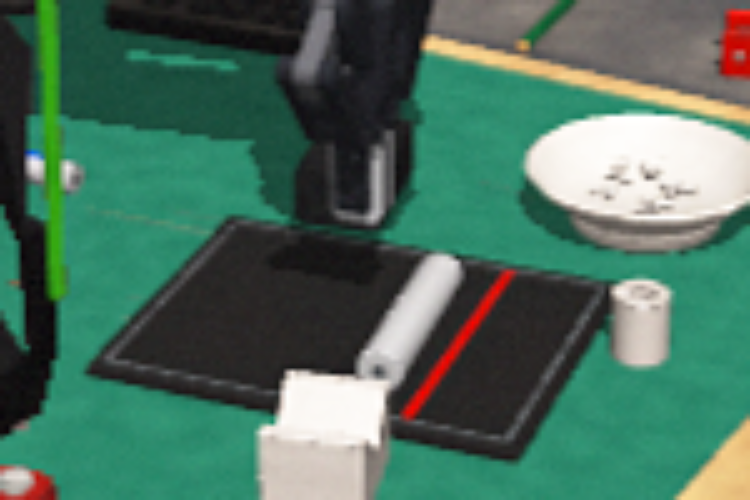

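The picture shows the pin at about -19 mm, stripe underneath, still about 3° off parallel (off-centre rolling did not turn it). I try pressing near its far end and twisting the fingertip there.

Emit:
{"fn": "servo_tool", "kwargs": {
  "series": "1 .025 -.015 0 0 0 0;1 .025 -.015 .015 0 0 0;1 .025 -.015 .025 0 0 0;1 .025 -.015 .029 0 0 0;1 .025 -.015 .031 0 0 0;1 .025 -.015 .033 0 0 0;1 .025 -.015 .033 0 0 0"
}}

```text
time_s: 7.8
eef_pos: [0.5763, 0.2076, 0.0504]
eef_rot: [0.0, 0.985, -0.174, 0.004]
wrist_force: [-2.2, -6.5, 28.9]
opening: -0.003
grasp_force: 14.4
```

Emit:
{"fn": "servo_tool", "kwargs": {
  "series": "1 0 0 0 0 0 1.5;1 0 0 0 0 0 3;1 0 0 0 0 0 4.5;1 0 0 0 0 0 6;1 0 0 0 0 0 6;1 0 0 -.006 0 0 6;1 0 0 -.02 0 0 6;1 -.02 0 -.03 0 0 3;1 -.026 0 -.033 0 0 0;1 -.026 0 -.033 0 0 0;1 -.026 0 -.033 0 0 0"
}}

```text
time_s: 8.72
eef_pos: [0.5471, 0.2177, 0.0784]
eef_rot: [0.0, 0.985, -0.174, -0.0]
wrist_force: [0.3, 0.4, 0.1]
opening: 0.004
grasp_force: 0.0
```

```bash
python3 - <<'E'
from h import *
s,o=look()
E
```

```text
line 94 mean [580.7 175.5] dir 69.96 ext 132.0 std wid 1.78
pin 227 mean [563.4 182.7] dir 73.98 ext 109.2 std wid 5.91
pin across -18.8 along 0.9
tcp across -45.7 along 28.1 z 0.0782 F [-0.5  0.2  0.2] 8.7667
```

The twist gave no yaw. I try a gentle sideways push of the far end from behind at mid-height.

Emit:
{"fn": "servo_tool", "kwargs": {
  "series": "1 -.004 -.004 .02 0 0 0;1 -.004 -.004 .042 0 0 0;1 -.004 -.004 .042 0 0 0;1 .001 -.004 .042 0 0 0;1 .003 -.004 .042 0 0 0;1 .004 -.004 .042 0 0 0;1 .005 -.004 .042 0 0 0;1 .006 -.004 .042 0 0 0;1 .007 -.004 .042 0 0 0;1 .007 -.004 .042 0 0 0"
}}

```text
time_s: 9.6
eef_pos: [0.556, 0.219, 0.0371]
eef_rot: [-0.0, 0.985, -0.174, 0.0]
wrist_force: [0.4, -0.3, 0.2]
opening: -0.001
grasp_force: 0.0
```

```bash
python3 - <<'E'
from h import *
s,o=look()
E
```

```text
line 94 mean [580.7 175.5] dir 69.96 ext 132.0 std wid 1.78
pin 258 mean [565.7 185.7] dir 78.52 ext 119.4 std wid 7.13
pin across -17.6 along 4.5
tcp across -38.2 along 32.4 z 0.037 F [-1.   0.2  0.6] 9.65
```

Emit:
{"fn": "servo_tool", "kwargs": {
  "series": "1 -.01 0 0 0 0 0;1 -.025 0 -.04 0 0 0;1 -.025 0 -.045 0 0 0;1 -.025 0 -.045 0 0 0"
}}

```text
time_s: 9.98
eef_pos: [0.5329, 0.2286, 0.0841]
eef_rot: [-0.001, 0.985, -0.173, 0.002]
wrist_force: [1.7, -0.9, 1.1]
opening: -0.002
grasp_force: 0.0
```

```bash
python3 - <<'E'
from h import *
s,o=look()
E
```

```text
line 94 mean [580.7 175.5] dir 69.96 ext 132.0 std wid 1.78
pin 229 mean [566.2 181.3] dir 74.58 ext 113.7 std wid 5.84
pin across -15.6 along 0.5
tcp across -63.3 along 33.0 z 0.0828 F [0.2 0.2 0.6] 10.0333
```

The push rolled it 3 mm without turning it. I roll nearly the rest from the top, then clear the arm and measure in the top view.

Emit:
{"fn": "servo_tool", "kwargs": {
  "series": "1 .02 .016 0 0 0 0;1 .0405 .033 0 0 0 0;1 .0405 .033 .018 0 0 0;1 .0405 .033 .028 0 0 0;1 .0405 .033 .032 0 0 0;1 .0405 .033 .033 0 0 0;1 .0435 .033 .033 0 0 0;1 .0465 .033 .033 0 0 0;1 .0495 .033 .033 0 0 0;1 .0525 .033 .033 0 0 0;1 .0555 .033 .033 0 0 0;1 .0585 .033 .033 0 0 0"
}}

```text
time_s: 11.03
eef_pos: [0.5772, 0.1761, 0.0507]
eef_rot: [0.001, 0.985, -0.173, 0.001]
wrist_force: [-2.1, -5.5, 17.7]
opening: 0.004
grasp_force: 9.2
```

Emit:
{"fn": "servo_tool", "kwargs": {
  "series": "1 .003 0 0 0 0 0;1 .006 0 0 0 0 0;1 .009 0 0 0 0 0;1 .011 0 0 0 0 0;1 .011 0 0 0 0 0;1 .011 0 -.006 0 0 0;1 .011 0 -.02 0 0 0;1 .011 0 -.06 0 0 0;1 .011 0 -.1 0 0 0;1 .011 0 -.14 0 0 0;1 .011 0 -.18 0 0 0"
}}

```text
time_s: 11.95
eef_pos: [0.5848, 0.1733, 0.2299]
eef_rot: [0.0, 0.985, -0.173, -0.001]
wrist_force: [0.3, 1.0, -0.8]
opening: -0.0
grasp_force: 0.0
```

Emit:
{"fn": "servo_tool", "kwargs": {
  "series": "1 .03 .04 0 0 0 0;1 .05 .08 0 0 0 0;1 .07 .12 0 0 0 0;1 .09 .16 0 0 0 0;1 .11 .2 0 0 0 0;1 .12 .24 0 0 0 0;1 .13 .28 0 0 0 0;1 .13 .32 0 0 0 0;1 .13 .32 0 0 0 0"
}}

```text
time_s: 12.7
eef_pos: [0.5971, -0.1765, 0.2281]
eef_rot: [0.001, 0.985, -0.175, -0.001]
wrist_force: [-0.0, 0.5, 0.3]
opening: -0.002
grasp_force: 0.0
```

```bash
python3 - <<'E'
from h import *
import h
s,o=look()
c=cam('top'); h.ROI=[p+np.array([.003,.003]) for p in h.ROI]; r=measure(c); d=r['pin'][0]-np.array([583.6,179.9]); print('top across',d@X,'along',d@Y)
print(c['img'][150:200:6,270:350:10].mean(2).astype(int))
E
```

```text
line 8 mean [562.2 124.8] dir 75.03 ext 16.0 std wid 1.0
pin 224 mean [578.3 173.1] dir 74.16 ext 114.8 std wid 5.16
blue 10 mean [571.5 165.2] dir 72.83 ext 53.9 std wid 0.52
pin across -1.4 along -3.1
blue across -5.1 along -12.8
tcp across 135.9 along -326.6 z 0.2281 F [-0.3 -1.9  0.6] 12.75
line 24 mean [602.7 229.9] dir 69.49 ext 23.1 std wid 1.27
pin 365 mean [581.4 174.6] dir 72.98 ext 88.9 std wid 5.06
blue 70 mean [572.8 177.1] dir 73.13 ext 68.0 std wid 1.23
top across -0.31684555673412906 along -5.705649749650382
[[117 118  46  39  50  56  79 114]
 [113  77  31  38  37  54  52  58]
 [115  37  37 145 141  35  32  32]
 [ 77  95  36  41  91 151 136  42]
 [ 79  37  42  33  37  37  94  37]
 [ 79  34  38  37  40  39  38  35]
 [ 44  31  41  37  34  38  34  43]
 [ 59  39  38  34  38  38  37  37]
 [ 34  32  55  36  35  40  40  70]]
```

```bash
python3 - <<'E'
from h import *
c=cam('top'); a=cv2.imread('pics/top0.png')
b=np.hstack([a[90:270,210:410],c['img'][90:270,210:410,::-1]]); cv2.imwrite('pics/fin.png',cv2.resize(b,None,fx=2,fy=3))
E
```

```text
(no output)
```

View pics/fin.png

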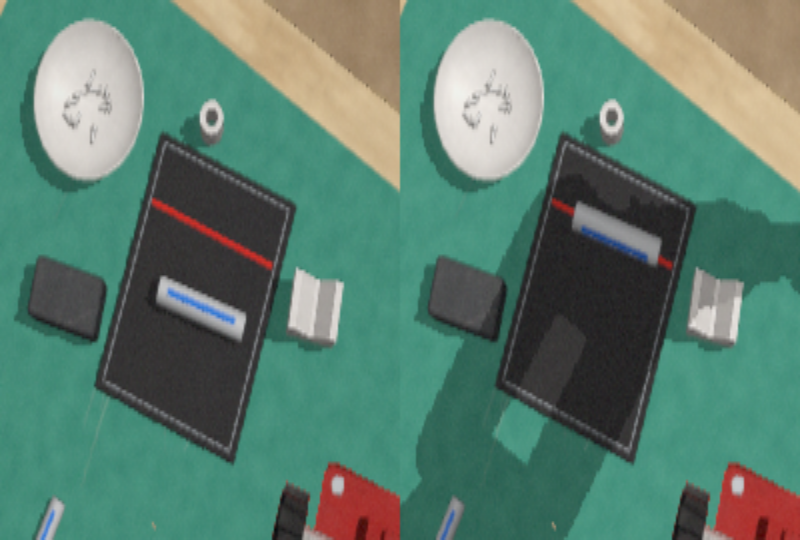

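The picture, with before at left and after at right, shows the pin lying over the red line with its stripe rolled under and round to the rear side (610,243). The dish, bush, V-block and sander have not moved. The hand is clear, so I hand in.

```bash
python3 -c "
from bench import ctrl
print(ctrl.hand_in())"
```

```text
the job is handed in; nothing more can be done
None
```

The job is handed in with no verdict shown: the pin was rolled onto the red line and its centre is within about 1 mm of it, but it still lies about 3° off parallel (two tries to straighten it failed) and about 6 mm off the line's middle along its length; the things round the mat did not move, and the hand is clear.

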